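# Swing the desk lamp over the red folder and switch it on

### The job

Light up the form in the red folder, ready for signing: with one finger, push the desk lamp's arm round until the lamp's head stands over the middle of the red folder, take the finger away, then press the green switch on top of the head fully down and let it come up again. Do not pinch the arm, and do not shift, lift or tip the lamp's base or any of the other things on the desk; finish with the lamp still over the red folder.

Things in the scene. Friction and masses are not known exactly. Their poses are not given: they have to be found in the camera images.
- lamp: The lamp's base and post: white round weighted base, 220 mm across and 20 mm thick, standing loose on the desk (about 5 kg), with a thin upright post (16 mm across) in its middle that carries the swinging arm. Origin: centre of the underside, on the post's axis, on the desk top; z up. The arm turns about this vertical axis. The whole lamp is 324 mm tall.
- swing (a joint): Angle of the lamp's arm about the post, in rad, counter-clockwise (seen from above) positive. At 0 the arm points along the base's own -x axis. Stops at -1.75 and 1.75. Stiff with friction of about 0.4 N m: it stays where it is left and hardly coasts.
- head_centre (a point): Centre of the lamp's round white head, at the end of the arm, 300 mm from the post's axis and 300 mm above the desk. The head is 120 mm across, from 284 to 310 mm above the desk.
- mid_arm (a point): A point on the middle line of the arm, halfway between its two tubes, 145 mm from the post's axis and 300 mm above the desk. The arm is two level aluminium tubes side by side, each 10 mm thick (295 to 305 mm above the desk), together 28 mm wide, bare from 47 to 220 mm from the post's axis; short black clamps, 32 mm wide and at most 18 mm high, and a white hub (38 mm across, top 320 mm above the desk) end them.
- tube_left: The arm's tube on the +y side when the arm points along -x (the robot's left-hand one when the arm points at the robot), 10 mm thick. Its origin lies on the post's axis, 300 mm above the desk, and its x axis points from the head to the post.
- tube_right: The arm's other tube, on its -y side (the robot's right-hand one when the arm points at the robot), 10 mm thick, 18 mm from the first, centre to centre. Origin and axes as for tube_left.
- switch (a joint): How far the lamp's switch is pressed, in m: 0 up, 0.005 fully down. A spring raises it again; it starts to move at about 1.5 N and is fully down at about 4 N. It does not stay down.
- switch_top (a point): Centre of the top of the green round switch button (28 mm across) in the middle of the head's top, 324 mm above the desk when up; it stands 14 mm above the white head and 10 mm above its black collar (42 mm across).
- red_folder: The red document folder with a white form on it, under a steel clip: 220 x 160 mm, 5 mm thick (10 mm at the clip), lying loose on the desk. Origin: the middle of the folder, at the desk top; x along its length towards the clip. Its middle is 280 to 320 mm from the post's axis, so the head can be brought over it to within about 20 mm.
- blue_folder: A blue folder of the same make on the other side, with another form, loose; not wanted now. Origin as for the red one.
- pen_mug: White and grey mug, 80 mm across and 100 mm high, with a handle and five pens in it that reach to 150 mm above the desk; loose. Origin: centre of the underside; z up.
- card_box1: Lower of two grey card boxes standing on each other, 98 x 140 x 48 mm each; loose. Origin: centre of the underside.
- card_box2: Upper grey card box, 98 x 140 x 48 mm; loose. Origin: centre of the underside.
- stapler: Red and black stapler, 150 x 38 mm, 56 mm high; loose. Origin: centre of the underside; x along its length.
- stamp: Self-inking office stamp with a red grip, 40 x 66 mm, 80 mm high; loose. Origin: centre of the underside.
- calculator: White desk calculator, 150 x 98 mm, about 25 mm high; loose. Origin: centre of the underside.
- paperweight: Green glass paperweight, 80 mm across, 48 mm high; loose. Origin: centre of the underside.

How it is judged (in metres and radians):
On the way, in this order (a step that is already met when the one before it is completed fails the run):
1. a finger pushes on the lamp's arm (contact force between any of tube_left, tube_right and the fingers above 0.3 N), for 0.04 s.
2. the head stands still over the middle of the red folder and the finger is off the arm (horizontal distance between head_centre and red_folder below 0.04 m and velocity of joint swing between -0.05 and 0.05 rad/s and contact force between each of tube_left, tube_right and the fingers below 0.3 N), for 0.2 s.
3. the switch is pressed down while the head is over the red folder (horizontal distance between head_centre and red_folder below 0.04 m and value of joint switch above 0.0035 m), for 0.05 s.
At the end, for the whole second after the job is handed in: The centre of the lamp's head is within 40 mm (horizontally) of the red folder's middle and at rest, the switch is up again after being pressed at least 3.5 of its 5 mm, the lamp's base stands upright and within 12 mm of where it was, and every other loose thing is within 15 mm of where it was (horizontal distance between head_centre and red_folder below 0.04 m and velocity of joint swing between -0.05 and 0.05 rad/s and value of joint switch below 0.001 m and angle between lamp's own z axis and vertical below 0.02 rad and distance of lamp from where it was at the start of the episode below 0.012 m and distance of each of pen_mug, card_box1, card_box2, stapler, stamp, calculator, paperweight, red_folder, blue_folder from where it was at the start of the episode below 0.015 m); the robot touches nothing.
It fails at once if the lamp's arm is pinched (both tubes pressed at once) (contact force between each of tube_left, tube_right and the fingers above 1 N).
It fails at once if the lamp's base is shifted or lifted by more than 12 mm, or the lamp tips (distance of lamp from where it was at the start of the episode above 0.012 m or angle between lamp's own z axis and vertical above 0.05 rad).
It fails at once if another thing on the desk is shifted or lifted by more than 15 mm or tipped (distance of any of pen_mug, card_box1, card_box2, stapler, stamp, calculator, paperweight, red_folder, blue_folder from where it was at the start of the episode above 0.015 m or angle between any of pen_mug, card_box1, card_box2, stapler, stamp, calculator, paperweight, red_folder, blue_folder's own z axis and vertical above 0.15 rad).
It also fails if it takes over 45 s, if anything falls off the work surface, if the arm or the gripper's body presses on something with over 40 N, if the wrist force passes 120 N, or if a joint passes its speed limit or range.

### The arm

A 7-joint arm with a two-finger parallel gripper is mounted at the origin on the work surface. World frame = base frame: x ahead of the robot, y to its left, z up, the work surface at z = 0. Lengths are in m, angles in degrees, forces in N, time in s.
With the tool pointing down it reaches from about 0.4 to 0.85 m from the base axis. Payload 4.5 kg.
Tool frame: the origin (TCP) lies midway between the tips of the shut fingers; the grasp point (between the pads) lies 19 mm behind it; z points along the fingers, y is the direction in which the jaws open and shut (so a half turn about z gives the same grasp; the last joint's range is limited). The gripper opens to 88 mm and grips with 3 to 60 N. Pads are 18 mm wide; open, the fingers measure 123 mm over their backs; the gripper's body (75 mm by 187 mm) begins 45 mm behind the grasp point.
Start: joints at [-66.761, 39.483, -11.15, 89.685, 9.013, 51.709, -12.324], TCP at [0.227, 0.582, 0.239] pointing down, gripper open.
Joint ranges: [-172.22, 172.22], [-26.19, 119.32], [-84.43, 86.54], [7.71, 146.69], [-57.33, 237.33], [2.42, 119.75], [-152.13, 152.13]. Speed limits (degrees/s): [147.25, 147.25, 180, 180, 180, 180, 180].

### API

Orientations are given as a 3x3 rotation matrix whose columns are the frame's x, y, z axes.
In Python, from workcell import env gives the robot as it stands.
- The arm moves only by the tool carry_out, never from a script. Its argument "plan" is a list of rows, each a list of 3 entries, a list of its own where there are three numbers: the gripper's target within -1 to 1 (shut at 1, half-way at 0, fully open at -1), then the shift along the tool's x, y, z in mm, then the turn, a rotation vector about the tool's x, y, z in rad. A call has 1 to 12 rows; each row shifts and turns the commanded pose from where the row before left it, along the tool's axes as they then stand; what a row does not reach is not made up. A row lasts 1/8 s, in which the tool goes at most 62.5 mm and 10.7 degrees, less where a joint would pass 70% of its speed; a pose out of reach is approached as far as the arm can. A call is refused whole if a number of a shift passes 62.5 or a number of a turn 0.188, either way. A call with a gripper value outside its range is refused whole. The fingers move at their own pace and stop on an object; "newtons" is the grip in N (left out, the last holds). Time passes only in rows, so rows that do not move let the fingers close. It gives the time, the measured TCP pose, the force and the opening at its end, in the units of the state.
- env.state(): the state, without advancing time (a new reading comes with each control period).
- env.capture(name): name is "scene" or "top"; returns the picture (384x512x3 uint8, red, green, blue); there is no depth.
- env.get_calibration(name): a dict with "vertical_fov" (degrees; the focal length in pixels is half the picture's height over the tangent of half this angle, whatever the lens; pixels are square), "cx", "cy" (the principal point, pixels), "R" (3x3) and "t" (3): a world point X has camera coordinates R X + t. Camera axes: x right, y down, z forward; pixel columns grow to the right and rows downward; lengths in m; the calibration is good to about 2 mm. A picture is of the moment at which its call begins. get_calibration takes no time and is no camera call.
- env.job_done(): hands the job in, once; it reports no verdict.
Trained networks look in the newest picture that a camera, given by its name, has taken for a name from the list of things; names that differ only in an ending like _2 or _b are one class to them, and where a whole thing is asked for, a point or a joint stands for the part that bears it (a point fixed in the world has none). Each returns a list of dicts, best first, with "confidence" (0 to 1); they miss things now and then, are a little off and sometimes report something else, mostly with a low value. They report only what shows in the picture. A call takes as long as a camera call.
- env.search_frame(camera, name): "centre" ([column, row] as shares, 0 to 1, of the picture: columns of its width, rows of its height, amid what is visible of it).
- env.tip_of(camera, name): "centre" ([column, row] as shares, 0 to 1, of the picture: columns of its width, rows of its height: a listed point, or the origin of a listed thing).
The state is a dict: "clock": time; "qpos": joint angles; "qvel": joint speeds; "joint_efforts": joint torques, N m; "ee_pos": TCP position; "tool_rot": TCP orientation; "force": force on the tool from outside, world axes, zero at the start; "moment": the same for the moment, N m; "width": finger opening in m.
Only numpy, scipy, OpenCV 4.12 (cv2) and the standard library are available. Lean on these libraries where they do the work, as an engineer would, in place of code of your own. Each camera call takes 0.05 s, during which the arm holds its last target. There are 200 camera calls.

## Working session

There is one attempt and no reset: what is moved stays moved. The work goes in short steps, Python scripts to look and compute and a tool call to move; the robot and the scene stay as the last step left them, time stands still between calls to the robot, and variables do not carry over. Pictures are saved under pics/ and viewed, about 8 in all and at most 12, crops included, and the job is handed in when it is done.

Besides the shell and the picture viewer there is one more tool, called by a JSON object that holds its "method" and its "body". carry_out: Moves the arm, as the interface text tells. Its arguments: {"type":"object","properties":{"plan":{"type":"array","items":{"type":"array"}},"newtons":{"type":"number"}},"required":["plan"]}

```bash
mkdir -p pics; cat > h.py <<'E'
import numpy as np, cv2
from workcell import env
def ray(cam,uv):
    c=env.get_calibration(cam); f=192/np.tan(np.radians(c["vertical_fov"])/2)
    R=np.array(c["R"]);t=np.array(c["t"])
    d=R.T@np.array([(uv[0]*512-c["cx"])/f,(uv[1]*384-c["cy"])/f,1]); return -R.T@t,d
def atz(cam,uv,z):
    o,d=ray(cam,uv); return o+d*(z-o[2])/d[2]
E
cat > m.py <<'E'
from h import *
ims=[]
for c in("scene","top"):
    ims.append(env.capture(c)); o,d=ray(c,(.5,.5)); print(c,o.round(3),d.round(2))
cv2.imwrite("pics/a.png",cv2.resize(np.vstack(ims)[:,:,::-1],None,fx=.78,fy=.78))
cv2.imwrite("pics/top.png",cv2.resize(ims[1][:,:,::-1],(800,600)))
Z=dict(lamp=0,head_centre=.3,mid_arm=.3,switch_top=.324,red_folder=0,blue_folder=0,pen_mug=0,card_box1=0,stapler=0,stamp=0,calculator=0,paperweight=0)
for n,z in Z.items():
    for c in("scene","top"):
        r=env.tip_of(c,n)[:2]
        print(n,c,[(round(q["confidence"],2),(np.array(q["centre"])*[512,384]).round(),atz(c,q["centre"],z).round(3)) for q in r])
s=env.state(); print(s["clock"],s["ee_pos"],np.round(s["tool_rot"],3),s["width"])
E
python3 m.py
```

```text
scene [1.417 0.408 1.102] [-0.66 -0.33 -0.67]
top [0.463 0.004 1.643] [ 0.05 -0.02 -1.  ]
lamp scene [(0.85, array([255., 287.]), array([0.704, 0.061, 0.   ]))]
lamp top [(0.57, array([237., 157.]), array([0.687, 0.047, 0.   ])), (0.26, array([288., 211.]), array([ 0.472, -0.158,  0.   ]))]
head_centre scene [(0.73, array([307., 153.]), array([0.405, 0.075, 0.3  ])), (0.45, array([196., 256.]), array([ 0.884, -0.002,  0.3  ]))]
head_centre top [(0.63, array([226., 231.]), array([0.403, 0.071, 0.3  ])), (0.5, array([228., 186.]), array([0.552, 0.068, 0.3  ]))]
mid_arm scene [(0.84, array([282., 181.]), array([0.555, 0.063, 0.3  ]))]
mid_arm top []
switch_top scene [(0.56, array([309., 141.]), array([0.383, 0.067, 0.324]))]
switch_top top [(0.48, array([222., 233.]), array([0.4  , 0.085, 0.324]))]
red_folder scene [(0.97, array([232., 216.]), array([ 0.477, -0.142,  0.   ]))]
red_folder top [(0.65, array([286., 209.]), array([ 0.48 , -0.151,  0.   ]))]
blue_folder scene [(0.82, array([345., 262.]), array([0.488, 0.266, 0.   ]))]
blue_folder top [(0.89, array([178., 203.]), array([0.5  
[... 422 characters left out ...]
]), array([ 0.021, -0.051,  0.   ])), (0.65, array([314., 311.]), array([0.698, 0.246, 0.   ]))]
stapler top []
stamp scene [(0.78, array([293., 220.]), array([0.398, 0.048, 0.   ]))]
stamp top [(0.54, array([240., 233.]), array([0.384, 0.032, 0.   ]))]
calculator scene [(0.75, array([190., 189.]), array([ 0.429, -0.344,  0.   ]))]
calculator top [(0.65, array([328., 224.]), array([ 0.421, -0.318,  0.   ]))]
paperweight scene [(0.56, array([196., 257.]), array([ 0.689, -0.154,  0.   ]))]
paperweight top [(0.53, array([132., 213.]), array([0.46 , 0.459, 0.   ]))]
1.3 [0.22702671 0.58230948 0.23872581] [[-0.932  0.363 -0.   ]
 [ 0.363  0.932  0.   ]
 [ 0.     0.    -1.   ]] 0.08813249311067196
```

View pics/a.png

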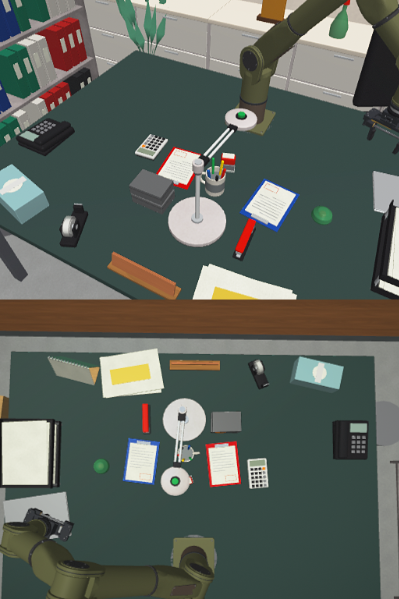

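View pics/top.png

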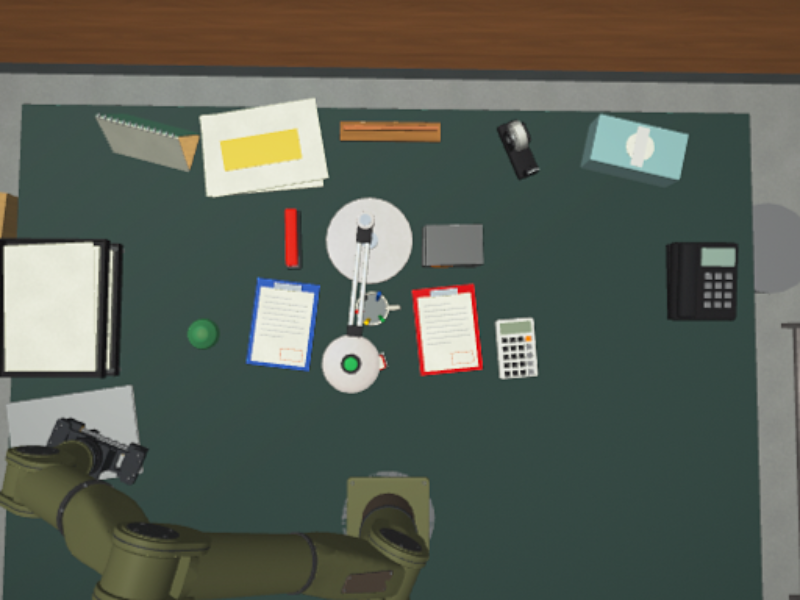

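The top view (800x600) shows the lamp base at about (369,241), the hub at (366,218) and the head with its green switch at (351,364). The red folder is at (447,329), and the pen mug is under the arm. So the arm has to swing towards -y (counter-clockwise), pushed from its +y side. I'll refine these positions by colour.

```bash
cat > m2.py <<'E'
from h import *
def tri(a,b):
    (o1,d1),(o2,d2)=ray("scene",a),ray("top",b)
    s=np.linalg.lstsq(np.c_[d1,-d2],o2-o1,rcond=None)[0]; p,q=o1+s[0]*d1,o2+s[1]*d2
    return (p+q)/2,np.linalg.norm(p-q)
def blob(m,box):
    k=np.zeros(m.shape,np.uint8); x0,y0,x1,y1=box; k[y0:y1,x0:x1]=m[y0:y1,x0:x1]
    c=max(cv2.findContours(k,cv2.RETR_EXTERNAL,cv2.CHAIN_APPROX_NONE)[0],key=cv2.contourArea); return c
def masks(im):
    a=im.astype(int); r,g,b=a[...,0],a[...,1],a[...,2]
    return dict(green=((g>r+60)&(g>b+40)),red=((r>g+70)&(r>b+70)),white=(a.min(2)>150)&(a.max(2)-a.min(2)<40))
S=np.array([512,384])
def cen(c): return (np.array(cv2.minEnclosingCircle(c)[0])+.5)/S
E
cat > m3.py <<'E'
from m2 import *
sc,tp=env.capture("scene"),env.capture("top")
ms,mt=masks(sc),masks(tp)
g=cen(blob(ms["green"],(290,130,330,165))),cen(blob(mt["green"],(205,215,245,250)))
print("switch",tri(*g),[atz(c,u,.322).round(4) for c,u in zip(("scene","top"),g)])
c=blob(mt["red"],(259,176,314,246)); q=cv2.minAreaRect(c); u=(np.array(q[0])+.5)/S
print("red top",atz("top",u,.004).round(4),q)
p=[atz("top",(v+.5)/S,.004)[:2] for v in cv2.boxPoints(q)]; print([np.linalg.norm(p[i]-p[i-1]).round(3) for i in range(4)])
cs=blob(ms["red"],(195,180,258,245)); q=cv2.minAreaRect(cs)
H=np.array([atz("scene",(v[0]+.5)/S,.004)[:2] for v in cs],np.float32); print("red scene",cv2.minAreaRect(H))
# base disc: fit circle of world outline points at z=.02
for n,m,b in(("scene",ms,(205,245,300,330)),("top",mt,(205,124,268,184))):
    cc=cv2.convexHull(blob(m["white"],b)); W=np.array([atz(n,(v[0]+.5)/S,.02)[:2] for v in cc],np.float32)
    print("base",n,cv2.minEnclosingCircle(W),cv2.fitEllipse(W))
E
python3 m3.py
```

```text
switch (array([0.39752569, 0.07677571, 0.31469248]), np.float64(0.0007063525760346364)) [array([0.4068, 0.0802, 0.322 ]), array([0.398, 0.076, 0.322])]
red top [ 0.4716 -0.152   0.004 ] ((285.8294372558594, 210.5176239013672), (55.5998420715332, 40.507965087890625), 84.0938491821289)
[np.float64(0.221), np.float64(0.163), np.float64(0.222), np.float64(0.161)]
red scene ((0.5413501858711243, -0.07457949966192245), (0.05695632845163345, 0.11116069555282593), 66.5151138305664)
base scene ((0.6904090642929077, 0.04984913021326065), 0.12694339454174042) ((0.6954194903373718, 0.05054100230336189), (0.21176083385944366, 0.247287780046463), 117.9836654663086)
base top ((0.6887995004653931, 0.04956788197159767), 0.11583675444126129) ((0.6937360167503357, 0.04888668656349182), (0.2145896852016449, 0.2244323045015335), 75.99324035644531)
```

{"method": "carry_out", "body": {"plan": [[1,[0,0,-12],[0,0,-0.07]],[1,[0,0,-12],[0,0,-0.07]],[1,[0,0,-12],[0,0,-0.07]],[1,[0,0,-11],[0,0,-0.07]],[1,[-20,-25,0],[0,0,0]],[1,[-20,-25,0],[0,0,0]],[1,[-20,-25,0],[0,0,0]],[1,[-20,-25,0],[0,0,0]],[1,[-20,-25,0],[0,0,0]],[1,[-20,-25,0],[0,0,0]],[1,[-20,-25,0],[0,0,0]],[1,[-20,-25,0],[0,0,0]]], "newtons": 10}}

```text
clock: 2.9
ee_pos: [0.3686, 0.3676, 0.2859]
tool_rot: [[-0.996, 0.092, 0.0], [0.092, 0.996, 0.0], [-0.0, 0.0, -1.0]]
force: [-0.4, -0.1, -0.3]
width: 0.0009
```

{"method": "carry_out", "body": {"plan": [[1,[-20,-27,0],[0,0,0]],[1,[-20,-27,0],[0,0,0]],[1,[-20,-27,0],[0,0,0]],[1,[-20,-27,0],[0,0,0]],[1,[-20,-27,0],[0,0,0]],[1,[-20,-27,0],[0,0,0]],[1,[-20,-27,0],[0,0,0]],[1,[-20,-27,0],[0,0,0]],[1,[0,0,0],[0,0,0]],[1,[0,0,0],[0,0,0]],[1,[0,0,0],[0,0,0]]]}}

```text
clock: 4.28
ee_pos: [0.5069, 0.1403, 0.2858]
tool_rot: [[-0.996, 0.089, -0.0], [0.089, 0.996, 0.001], [0.0, 0.001, -1.0]]
force: [0.4, -0.1, -0.2]
width: 0.0007
```

```bash
cat > st.py <<'E'
from m2 import *
s=env.state(); R=np.array(s["tool_rot"]); P=np.array(s["ee_pos"])
post=np.array([.692,.0495,P[2]])
print("t",s["clock"],"P",P.round(4),"xdir",np.degrees(np.arctan2(R[1,0],R[0,0])).round(1),"z",R[:,2].round(3),"F",np.round(s["force"],2),"w",round(s["width"],4))
print("post->tcp in tool mm",(R.T@(P-post)*1e3).round(1))
E
python3 st.py; python3 -c "
from h import *
cv2.imwrite('pics/b.png',env.capture('scene')[:,:,::-1])"
```

```text
t 4.275 P [0.5069 0.1403 0.2858] xdir 174.9 z [-0.     0.001 -1.   ] F [ 0.38 -0.06 -0.19] w 0.0007
post->tcp in tool mm [1.925e+02 7.390e+01 1.000e-01]
```

View pics/b.png

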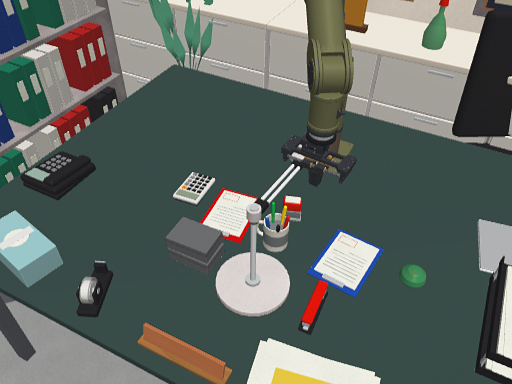

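The shut fingers hang on the +y side of the arm at about pixel (315,178), clear of it. Next I close in slowly until they touch.

{"method": "carry_out", "body": {"plan": [[1,[0,-7,0],[0,0,0]],[1,[0,-7,0],[0,0,0]],[1,[0,-7,0],[0,0,0]],[1,[0,-6,0],[0,0,0]],[1,[0,-5,0],[0,0,0]],[1,[0,-4,0],[0,0,0]],[1,[0,-3,0],[0,0,0]],[1,[0,-3,0],[0,0,0]],[1,[0,-3,0],[0,0,0]],[1,[0,0,0],[0,0,0]]]}}

```text
clock: 5.58
ee_pos: [0.5032, 0.0941, 0.2857]
tool_rot: [[-0.996, 0.091, -0.0], [0.091, 0.996, 0.0], [0.0, 0.0, -1.0]]
force: [0.1, 1.6, -0.2]
width: 0.0006
```

```bash
cat > sw.py <<'E'
import sys
from m2 import *
def swpos():
    for c in("scene","top"):
        im=env.capture(c); r=env.tip_of(c,"switch_top")[:1]; h=env.tip_of(c,"head_centre")[:1]
        print(c,[(round(q["confidence"],2),(np.array(q["centre"])*S).round(),atz(c,q["centre"],z).round(3)) for q,z in zip(r+h,(.324,.3))])
        a=im.astype(int); m=masks(im)["green"].astype(np.uint8)
        n,_,st,ce=cv2.connectedComponentsWithStats(m)
        for i in range(1,n):
            p=atz(c,(ce[i]+.5)/S,.322)
            if 8<st[i,4]<400 and .35<p[0]<.8 and -.35<p[1]<.2: print("  green",ce[i].round(1),st[i,4],p.round(4))
swpos()
E
python3 st.py; python3 sw.py
```

```text
t 5.575 P [0.5032 0.0941 0.2857] xdir 174.8 z [-0.  0. -1.] F [ 0.11  1.61 -0.19] w 0.0006
post->tcp in tool mm [1.92e+02 2.71e+01 1.00e-01]
scene [(0.7, array([304., 151.]), array([0.434, 0.074, 0.324]))]
  green [272.9 211.3] 58 [0.693  0.1011 0.322 ]
top []
```

{"method": "carry_out", "body": {"plan": [[1,[0.6,-5,0],[0,0,-0.025]],[1,[1.1,-9.6,0],[0,0,-0.05]],[1,[1.1,-9.6,0],[0,0,-0.05]],[1,[1.1,-9.6,0],[0,0,-0.05]],[1,[1.1,-9.6,0],[0,0,-0.05]],[1,[1.1,-9.6,0],[0,0,-0.05]],[1,[1.1,-9.6,0],[0,0,-0.05]],[1,[1.1,-9.6,0],[0,0,-0.05]],[1,[1.1,-9.6,0],[0,0,-0.05]],[1,[1.1,-9.6,0],[0,0,-0.05]],[1,[0.6,-5,0],[0,0,-0.025]],[1,[0,0,0],[0,0,0]]]}}

```text
clock: 7.38
ee_pos: [0.5053, -0.0032, 0.2856]
tool_rot: [[-0.918, -0.396, -0.0], [-0.396, 0.918, -0.001], [0.001, -0.001, -1.0]]
force: [0.2, -0.8, -0.4]
width: 0.0007
```

```bash
python3 st.py; python3 sw.py;  python3 -c "
from h import *
cv2.imwrite('pics/c.png',env.capture('scene')[:,:,::-1])"
```

```text
t 7.375 P [ 0.5053 -0.0032  0.2856] xdir -156.7 z [-0.    -0.001 -1.   ] F [ 0.17 -0.75 -0.4 ] w 0.0007
post->tcp in tool mm [1.923e+02 2.550e+01 1.000e-01]
scene [(0.77, array([259., 144.]), array([ 0.464, -0.052,  0.324]))]
  green [272.9 211.3] 58 [0.693  0.1011 0.322 ]
top [(0.84, array([270., 222.]), array([ 0.435, -0.069,  0.324]))]
```

View pics/c.png

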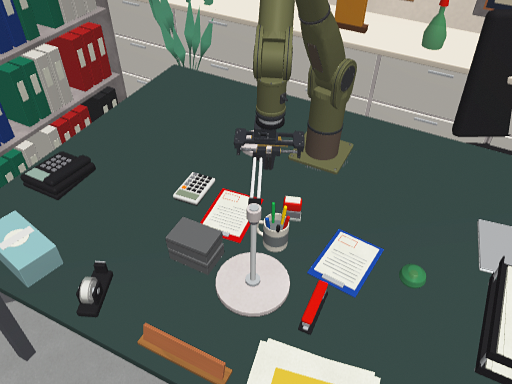

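The arm has swung to about 203°, level with the tool, and nothing else has moved. About 19° remain. I'll push 0.33 rad slowly, back off and measure.

{"method": "carry_out", "body": {"plan": [[1,[0.6,-5,0],[0,0,-0.025]],[1,[1.1,-9.6,0],[0,0,-0.05]],[1,[1.1,-9.6,0],[0,0,-0.05]],[1,[1.1,-9.6,0],[0,0,-0.05]],[1,[1.1,-9.6,0],[0,0,-0.05]],[1,[0.8,-7.6,0],[0,0,-0.04]],[1,[0.6,-5.8,0],[0,0,-0.03]],[1,[0.4,-3.8,0],[0,0,-0.02]],[1,[0.2,-2,0],[0,0,-0.01]],[1,[0,0,0],[0,0,0]]]}}

```text
clock: 8.98
ee_pos: [0.532, -0.0591, 0.2856]
tool_rot: [[-0.743, -0.669, 0.0], [-0.669, 0.743, -0.0], [0.0, -0.0, -1.0]]
force: [-0.8, 0.0, -0.7]
width: 0.0004
```

{"method": "carry_out", "body": {"plan": [[1,[0,10,0],[0,0,0]],[1,[0,20,0],[0,0,0]],[1,[-5,30,0],[0,0,0]],[1,[-10,30,-30],[0,0,0]],[1,[-10,30,-40],[0,0,0]],[1,[-10,30,-40],[0,0,0]],[1,[0,0,0],[0,0,0]],[1,[0,0,0],[0,0,0]]]}}

```text
clock: 9.98
ee_pos: [0.4573, 0.0754, 0.3952]
tool_rot: [[-0.743, -0.669, -0.0], [-0.669, 0.743, -0.001], [0.001, -0.001, -1.0]]
force: [-0.8, -0.2, 0.6]
width: 0.0005
```

```bash
python3 st.py; python3 sw.py;  python3 -c "
from h import *
cv2.imwrite('pics/d.png',cv2.resize(np.vstack([env.capture('scene'),env.capture('top')])[:,:,::-1],None,fx=.78,fy=.78))"
```

```text
t 9.975 P [0.4573 0.0754 0.3952] xdir -138.0 z [-0.    -0.001 -1.   ] F [-0.84 -0.2   0.63] w 0.0005
post->tcp in tool mm [157.1 176.3   0. ]
scene [(0.51, array([226., 137.]), array([ 0.477, -0.158,  0.324])), (0.65, array([227., 146.]), array([ 0.49 , -0.148,  0.3  ]))]
  green [228.  138.1] 57 [ 0.4796 -0.1464  0.322 ]
  green [272.9 211.3] 58 [0.693  0.1011 0.322 ]
top [(0.95, array([295., 210.]), array([ 0.472, -0.15 ,  0.324]))]
  green [295.  209.4] 62 [ 0.4739 -0.1514  0.322 ]
```

View pics/d.png

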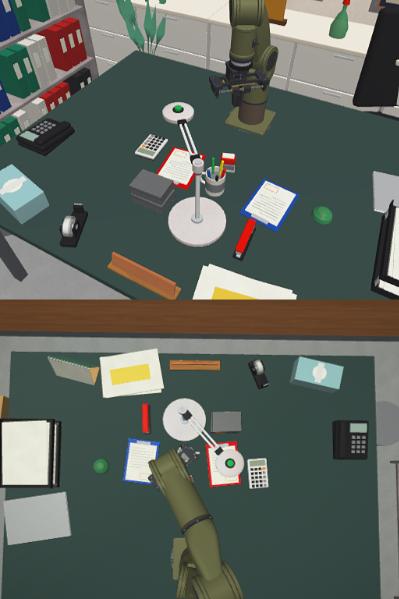

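The head now stands over the red folder: switch at about (0.474, -0.151), folder middle at (0.472, -0.152). The finger is clear and everything else is in place. Next I move above the switch.

{"method": "carry_out", "body": {"plan": [[1,[23,-30,0],[0,0,0]],[1,[23,-30,0],[0,0,0]],[1,[23,-30,0],[0,0,0]],[1,[23,-30,0],[0,0,0]],[1,[23,-30,0],[0,0,0]],[1,[23.8,-29.1,0],[0,0,0]],[1,[0,0,20],[0,0,0]],[1,[0,0,20],[0,0,0]],[1,[0,0,16],[0,0,0]],[1,[0,0,0],[0,0,0]],[1,[0,0,0],[0,0,0]]]}}

```text
clock: 11.75
ee_pos: [0.4747, -0.15, 0.3402]
tool_rot: [[-0.743, -0.669, 0.001], [-0.669, 0.743, 0.0], [-0.001, -0.001, -1.0]]
force: [-0.9, 0.4, -0.8]
width: 0.0005
```

```bash
python3 st.py; python3 -c "
from h import *
a=env.capture('scene')[90:210,160:320,::-1];cv2.imwrite('pics/e.png',cv2.resize(a,None,fx=4,fy=4,interpolation=cv2.INTER_CUBIC))"
```

```text
t 11.75 P [ 0.4747 -0.15    0.3402] xdir -138.0 z [ 0.001  0.    -1.   ] F [-0.91  0.43 -0.8 ] w 0.0005
post->tcp in tool mm [ 2.95e+02 -2.80e+00 -2.00e-01]
```

View pics/e.png

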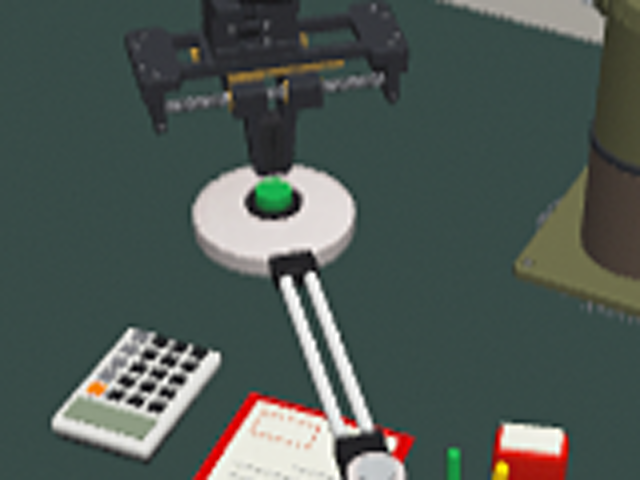

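The fingertips, crop pixel (271,172), are just above the green button at (273,190) and centred on it. I descend slowly.

{"method": "carry_out", "body": {"plan": [[1,[0,0,5],[0,0,0]],[1,[0,0,5],[0,0,0]],[1,[0,0,4],[0,0,0]],[1,[0,0,2],[0,0,0]],[1,[0,0,2],[0,0,0]],[1,[0,0,0],[0,0,0]],[1,[0,0,0],[0,0,0]]]}}

```text
clock: 12.68
ee_pos: [0.4741, -0.1499, 0.3218]
tool_rot: [[-0.743, -0.669, -0.0], [-0.669, 0.743, -0.0], [0.0, 0.0, -1.0]]
force: [-1.1, 0.3, 2.8]
width: 0.0003
```

{"method": "carry_out", "body": {"plan": [[1,[0,0,1.5],[0,0,0]],[1,[0,0,1.5],[0,0,0]],[1,[0,0,1],[0,0,0]],[1,[0,0,0],[0,0,0]],[1,[0,0,0],[0,0,0]]]}}

```text
clock: 13.3
ee_pos: [0.4751, -0.1509, 0.3193]
tool_rot: [[-0.744, -0.669, 0.003], [-0.669, 0.744, -0.002], [-0.0, -0.003, -1.0]]
force: [-3.1, -2.2, 13.2]
width: 0.0007
```

The button is on its stop at z = 0.319 with 13 N. Now release it and retreat.

{"method": "carry_out", "body": {"plan": [[1,[0,0,-3],[0,0,0]],[1,[0,0,-6],[0,0,0]],[1,[0,0,-20],[0,0,0]],[1,[0,0,-40],[0,0,0]],[1,[-20,35,-20],[0,0,0]],[1,[-20,35,0],[0,0,0]],[1,[-20,35,0],[0,0,0]],[1,[-20,35,0],[0,0,0]],[1,[-20,35,0],[0,0,0]],[1,[0,0,0],[0,0,0]],[1,[0,0,0],[0,0,0]],[1,[0,0,0],[0,0,0]]]}}

```text
clock: 14.8
ee_pos: [0.4317, 0.0458, 0.4065]
tool_rot: [[-0.745, -0.667, -0.0], [-0.667, 0.745, -0.0], [0.0, 0.0, -1.0]]
force: [0.5, 0.4, -0.7]
width: 0.0
```

```bash
python3 st.py; python3 sw.py; python3 m3.py 2>&1 | grep -E "base"; python3 -c "
from h import *
for n in('red_folder','pen_mug','blue_folder','calculator','stamp','card_box1'):
    for c in ('scene','top'):
        env.capture(c); print(n,c,[atz(c,q['centre'],0).round(3) for q in env.tip_of(c,n)[:1]])
cv2.imwrite('pics/f.png',cv2.resize(np.vstack([env.capture('scene'),env.capture('top')])[:,:,::-1],None,fx=.78,fy=.78))"
```

```text
t 14.8 P [0.4317 0.0458 0.4065] xdir -138.1 z [-0. -0. -1.] F [ 0.48  0.43 -0.75] w 0.0
post->tcp in tool mm [1.963e+02 1.710e+02 1.000e-01]
scene [(0.37, array([223., 137.]), array([ 0.482, -0.163,  0.324]))]
  green [227.6 138. ] 56 [ 0.4798 -0.1475  0.322 ]
  green [272.9 211.3] 58 [0.693  0.1011 0.322 ]
top [(0.64, array([290., 210.]), array([ 0.473, -0.134,  0.324])), (0.88, array([296., 207.]), array([ 0.484, -0.156,  0.3  ]))]
  green [295.1 209.2] 65 [ 0.4744 -0.1518  0.322 ]
red_folder scene [array([ 0.479, -0.153,  0.   ])]
red_folder top [array([ 0.473, -0.146,  0.   ])]
pen_mug scene [array([0.511, 0.041, 0.   ])]
pen_mug top [array([0.523, 0.036, 0.   ])]
blue_folder scene [array([0.491, 0.266, 0.   ])]
blue_folder top [array([0.489, 0.277, 0.   ])]
calculator scene [array([ 0.411, -0.331,  0.   ])]
calculator top [array([ 0.413, -0.334,  0.   ])]
stamp scene [array([0.384, 0.036, 0.   ])]
stamp top []
card_box1 scene [array([ 0.642, -0.182,  0.   ])]
card_box1 top [array([ 0.682, -0.159,  0.   ])]
```

View pics/f.png

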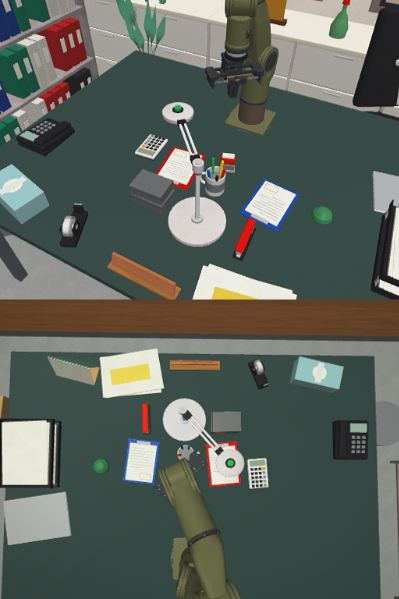

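The head is still over the red folder, the switch is up, nothing on the desk has visibly moved and the robot is clear.

```bash
python3 -c "
from workcell import env
print(env.job_done())"
```

```text
the job is handed in; nothing more can be done
None
```

The lamp's head now stands over the red folder and its switch has been pressed and released. I handed the job in at about 15–17 s; no verdict was reported.

- **Push:** I pushed the arm about 47° counter-clockwise with the shut fingers, touching only its left-hand tube, then took them away.
- **Switch:** I pressed it to its stop. The tips reached z = 0.319 m, 5 mm below its height when up, with about 13 N. I then released it and backed off.
- **Head position:** The top camera puts the switch at (0.474, -0.152) m. I measured the folder's middle at (0.472, -0.152) m before the push, so the head is about 3 mm off. The scene camera reads 5–6 mm differently.
- **Other things:** The last pictures show the base and the other things where they were. The networks' before-and-after readings differ by up to about 18 mm (calculator and stamp), mostly within their usual scatter.
- **Checks that gave nothing:** My last colour fit of the base printed no result, and the top camera did not find the stamp, so the base rests on the pictures alone and the stamp on them plus one scene reading. I did not re-measure the stapler, paperweight or upper box by number. That the switch is up is judged from the pictures only.

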